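# Put the reflex hammer away in its sliding-cover case

## Robot

A 6-joint arm with a two-finger parallel gripper is mounted at the origin on the work surface. World frame = base frame: x ahead of the robot, y to its left, z up, the work surface at z = 0. Lengths are in mm, angles in rad, forces in N, time in s.
With the tool pointing down it reaches from about 425 to 950 mm from the base axis. Payload 14.7 kg.
Tool frame: the origin (TCP) lies midway between the tips of the shut fingers; the grasp point (between the pads) lies 19 mm behind it (arm.grip_depth is the distance from the TCP to the grasp point, in mm); z points along the fingers, y is the direction in which the jaws open and shut (so a half turn about z gives the same grasp; the last joint's range is limited). The gripper opens to 85 mm and grips with 20 to 120 N. Pads are 22 mm wide; open, the fingers measure 114 mm over their backs; the gripper's body (76 mm by 85 mm) begins 54 mm behind the grasp point. The pads swing forward as they close: fully open they stand 13 mm farther back than shut.
Start: joints at [1.254, 0.48, 1.596, -0, 1.065, -0.047], TCP at [173.226, 626.486, 231.297] pointing down, gripper open.
Joint ranges: [-2.75, 2.75], [-0.82, 2.05], [0.23, 2.67], [-1.56, 4.7], [0.09, 2.69], [-2.92, 2.92]. Speed limits (rad/s): [1.89, 1.89, 2.39, 3.01, 3.01, 3.01].

## Interface

Orientations are given as [roll, pitch, yaw] about the fixed x, y, z axes, in that order (R = Rz(yaw) Ry(pitch) Rx(roll)).
In Python, from cell import arm, vision gives the robot as it stands. The module is installed in compiled form; this text tells all that it offers.
- The arm moves only by the tool drive_tool, never from a script. Its argument "rows" is a list of rows, each a list of 3 entries, a list of its own where there are three numbers: the shift along the tool's x, y, z in m, then the turn, a rotation vector about the tool's x, y, z in rad, then the opening, from -1 (shut) to 1 (fully open). A call has 1 to 8 rows; each row is the pose to reach, as a shift and turn from the pose measured when the call began, along the tool's axes at that moment; what a row does not reach only later rows make up. A row lasts 1/8 s, in which the tool goes at most 62.5 mm and 10.7 degrees, less where a joint would pass 70% of its speed; a pose out of reach is approached as far as the arm can. A call with a gripper value outside its range is refused whole. The fingers move at their own pace and stop on an object; "grip_force" is the grip in N (left out, the last holds). Time passes only in rows, so rows that repeat a pose let the fingers close. It gives the time, the measured TCP pose, the force and the opening at its end, in the units of the state.
- arm.get_state(): the state, without advancing time (a new reading comes with each control period).
- vision.grab_frame(name): name is "side" or "top"; returns the picture (420x560x3 uint8, red, green, blue); there is no depth.
- vision.calibration(name): a dict with "fovy" (degrees; the focal length in pixels is half the picture's height over the tangent of half this angle, whatever the lens; pixels are square), "cx", "cy" (the principal point, pixels), "origin" and "attitude" of the camera in the world. Camera axes: x right, y up, looking along -z (the intrinsics and any distortion apply to the point x, -y, -z); pixel columns grow to the right and rows downward; lengths in mm; the calibration is good to about 2 mm. A picture is of the moment at which its call begins. calibration takes no time and is no camera call.
- arm.hand_in(): hands the job in, once; it reports no verdict.
The state is a dict: "time": time; "joint_positions": joint angles; "joint_vel": joint speeds; "joint_efforts": joint torques, N m; "ee_pos": TCP position; "eef_rot": TCP orientation; "ft_force": force on the tool from outside, world axes, zero at the start; "moment": the same for the moment, N m; "grip_width": opening from 0.0 (shut) to 1.0 (fully open).
Only numpy, scipy, OpenCV 4.12 (cv2) and the standard library are available. Lean on these libraries where they do the work, as an engineer would, in place of code of your own. Each camera call takes 0.05 s, during which the arm holds its last target. There are 200 camera calls.

## Task

The reflex hammer has been left on the blue folder. Slide the cover of the grey instrument case all the way back, lay the hammer down in its fitted recess (do not drop it in) with its head in the wide well at the front end of the case, and slide the cover fully shut over it. Leave the pen torch, the jar and the carton where they are.

Things in the scene. Friction and masses are not known exactly. Their poses are not given: they have to be found in the camera images.
- case: Grey plastic instrument case, fixed, 250 (x) x 128 (y) x 45 mm high outside. Origin: centre of its underside, on the desk (z 0). +x runs from the front end (nearer the robot; the cover's ridge is there when shut) to the rear end, where the cover slides out. Walls 6 mm; side and front walls 45 high, rear wall 35. Inside, a white tray with grey-lined recesses, symmetrical about y 0, top face at z 26.
- case_well (a point): Centre of the floor of the tray's wide head well, at the front end: case x -100, y 0, z 6. The well is 38 mm along x, 74 along y and 20 deep. Behind it a 10 mm rib (case x -81 to -71) is cut through by a slot 22 mm wide for the hammer's neck.
- case_seat (a point): Where the hammer's origin lies when seated: case x -42, y 0, z 19; axes as the case's. It is in the middle of the finger hollow (case x -71 to -13, floor z 6, the full 116 mm between the side walls), which has room for a gripper's fingers on both sides of the handle.
- case_channel (a point): Centre of the floor of the handle channel: case x 24.5, y 0, z 12. The channel is 75 mm along x (case x -13 to 62), 22 wide and 14 deep. Between it and the rear wall the tray is flat and solid.
- cover (a joint): Slide of the cover along the case's +x, in m: 0 shut, 0.195 fully back at its stop; starts at 0 to 0.03. Flat grey plate 240 x 114 x 5 mm, its top 41 mm above the desk, in grooves under lips 45 mm high. Friction about 3 N, stays where left, cannot lift out. Fully back, its front edge is at case x +76 and it sticks out 191 mm behind the case, 36 mm above the desk.
- cover_grip (a point): Middle of the upright black ridge on the grey cover, for pulling and pushing it; moves with the cover, axes as the case's. At case x -101 when shut, y 0, z 51. The ridge is 12 mm thick along x, 44 mm long along y, and stands 20 mm up from the cover, from z 41 to 61.
- hammer: Reflex hammer, 168 mm, 110 g. Origin on the handle's axis near the balance point; +x along the handle to its free end. Black handle 14 mm thick from x -19 to 98; steel neck 8 mm thick; cross head, a cylinder 26 mm thick, 64 long along y, at x -57. Starts lying on the folder, handle axis about 16 mm above the desk at the origin. Seated it is level, axis at 19 mm, head top at 32, 4 mm under the cover.
- hammer_head (a point): Centre of the hammer's head, 57 mm from the hammer's origin towards its -x. On the folder the handle slopes down about 2 degrees from the head to its free end.
- folder: Blue plastic folder lying flat on the desk, fixed, 310 (x) x 230 (y) x 5 mm. Origin at the centre of its underside. The hammer and the pen torch lie on it.
- pen_torch: Bystander: slim aluminium pen torch, 131 mm long along its x, up to 18 mm thick, lying on the far part of the folder. Origin at the underside of its middle.
- pill_jar: Bystander: small white jar with a lid, 44 mm diameter, 75 mm high, standing between the case and the folder. Origin at the centre of its underside.
- carton: Bystander: white and green medicine carton, 120 (x) x 40 (y) x 55 mm high, standing at the far middle of the desk. Origin at the centre of its underside.
There are look-alikes about, which are no part of the job. Of the things like the hammer, leave any that is orange; of the rest the larger one is meant.

How it is judged (in metres and radians):
On the way, in this order (a step that is already met when the one before it is completed fails the run):
1. the cover is slid back (at least 170 of its 195 mm) (value of joint cover above 0.17 m), for 0.1 s.
2. the hammer lies in its recess, head in the well, let go and still, with the cover open (x of hammer in the frame of case_seat between -0.009 and 0.009 m and y of hammer in the frame of case_seat between -0.007 and 0.007 m and z of hammer in the frame of case_seat between -0.006 and 0.006 m and angle between the x axis of hammer and the x axis of case_seat, either way round below 0.1 rad and x of hammer_head in the frame of case_seat below -0.045 m and contact force between hammer and the fingers below 0.3 N and linear speed of hammer below 0.03 m/s and value of joint cover above 0.1 m), for 0.3 s.
3. the cover is fully shut (value of joint cover below 0.005 m), for 0.2 s.
At the end, for the whole second after the job is handed in: Cover shut within 5 mm of its stop; hammer still and let go in its recess, head in the well: within 9 mm along, 7 mm across, 6 mm in height of the seat point and 0.1 rad of the case's length; pen torch, jar and carton each within 30 mm of their starts (value of joint cover below 0.005 m and linear speed of hammer below 0.03 m/s and x of hammer in the frame of case_seat between -0.009 and 0.009 m and y of hammer in the frame of case_seat between -0.007 and 0.007 m and z of hammer in the frame of case_seat between -0.006 and 0.006 m and angle between the x axis of hammer and the x axis of case_seat, either way round below 0.1 rad and x of hammer_head in the frame of case_seat below -0.045 m and contact force between hammer and the fingers below 0.3 N and distance of each of pen_torch, pill_jar, carton from where it was at the start of the episode below 0.03 m); the robot touches nothing.
It fails at once if the hammer is dropped or thrown into the case (over 0.9 m/s inside it) (linear speed of hammer above 0.9 m/s and horizontal distance between hammer and case_seat below 0.08 m and z of hammer in the frame of case_seat below 0.05 m).
It fails at once if the pen torch is moved by more than 30 mm (distance of pen_torch from where it was at the start of the episode above 0.03 m).
It fails at once if the pill jar is moved by more than 30 mm (distance of pill_jar from where it was at the start of the episode above 0.03 m).
It fails at once if the carton is moved by more than 30 mm (distance of carton from where it was at the start of the episode above 0.03 m).
It also fails if it takes over 72 s, if anything falls off the work surface, if the arm or the gripper's body presses on something with over 40 N, if the wrist force passes 120 N, or if a joint passes its speed limit or range.

## Working session

There is one attempt and no reset: what is moved stays moved. The work goes in short steps, Python scripts to look and compute and a tool call to move; the robot and the scene stay as the last step left them, time stands still between calls to the robot, and variables do not carry over. Pictures are saved under pics/ and viewed, about 8 in all and at most 12, crops included, and the job is handed in when it is done.

Besides the shell and the picture viewer there is one more tool, called after "Request:" as a command line: name --argument value ..., lists and objects as JSON in quotes. drive_tool: Moves the arm, as the interface text tells. Its arguments: {"type":"object","properties":{"rows":{"type":"array","items":{"type":"array"}},"grip_force":{"type":"number"}},"required":["rows"]}

```bash
mkdir -p pics
python3 - <<'E'
from cell import arm, vision
import cv2
for n in ("top","side"):
    f=vision.grab_frame(n); cv2.imwrite(f"pics/{n}0.png",cv2.cvtColor(f,cv2.COLOR_RGB2BGR)); print(n,vision.calibration(n))
print(arm.get_state(), arm.grip_depth)
E
```

```text
top {'fovy': 52.182138757966456, 'cx': 280.60804202910697, 'cy': 214.40582803321288, 'origin': array([ 423.82845304, -125.99250546, 1271.98691037]), 'attitude': array([ 0.10011037,  0.01528638, -1.54231797])}
side {'fovy': 56.644264093305, 'cx': 278.410435592356, 'cy': 208.62093959139204, 'origin': array([ 365.92084606, -836.15407044,  768.66376534]), 'attitude': array([ 0.80669225, -0.00575237, -0.21272333])}
{'time': 0.1, 'joint_positions': array([ 1.25443643e+00,  4.80771352e-01,  1.59681861e+00,  3.39187578e-06,
        1.06513450e+00, -4.65946935e-02]), 'joint_vel': array([-0.00174941, -0.00163285, -0.00237398, -0.0007011 , -0.00070465,
        0.00180814]), 'joint_efforts': array([ 2.19707450e-03, -9.52245283e+01, -4.31045079e+01,  7.34619584e-05,
        5.10204263e-03,  9.03870045e-05]), 'ee_pos': array([173.08308389, 626.13004206, 230.73224697]), 'eef_rot': array([-3.14046221e+00, -5.56794869e-05,  2.87182577e+00]), 'ft_force': array([-0.13681211,  0.47557171, -0.2103507 ]), 'moment': array([ 0.02222575, -0.01494628, -0.01331264]), 'grip_width': 1.0008234371766354} 18.700000000000003
```

View pics/top0.png

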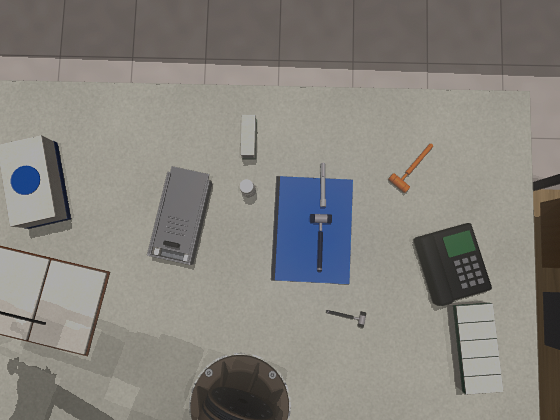

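View pics/side0.png

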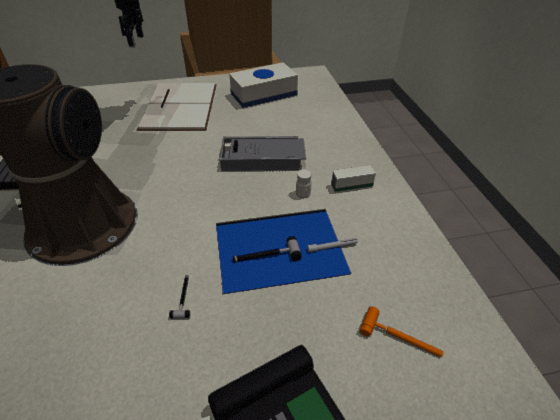

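Top view: the case is at (150–210, 168–265) with its ridge near (172,245). The hammer head is at (320,218) and its handle runs to (320,270). The jar is at (247,188), the carton at (248,136) and the torch at (323,185). Next I measure with masks and zoom in.

```bash
cat > h.py <<'E'
import numpy as np, cv2
from scipy.spatial.transform import Rotation as R
from cell import arm, vision
def cam(n):
    c=vision.calibration(n); f=210/np.tan(np.radians(c['fovy']/2))
    return c,f,R.from_euler('xyz',c['attitude']).as_matrix()
def ray(n,u,v):
    c,f,M=cam(n); d=M@np.array([(u-c['cx'])/f,-(v-c['cy'])/f,-1]); return np.array(c['origin']),d
def onz(n,u,v,z):
    o,d=ray(n,u,v); return o+d*(z-o[2])/d[2]
def proj(n,p):
    c,f,M=cam(n); q=M.T@(np.array(p,float)-c['origin']); return np.array([c['cx']+f*q[0]/-q[2], c['cy']-f*q[1]/-q[2]])
def grab(n,name=None):
    f=vision.grab_frame(n); g=cv2.cvtColor(f,cv2.COLOR_RGB2BGR)
    if name: cv2.imwrite(f'pics/{name}.png',g)
    return g
E
python3 - <<'E'
from h import *
t=cv2.imread('pics/top0.png'); s=cv2.imread('pics/side0.png')
a=cv2.resize(t[160:275,140:220],None,fx=5,fy=5,interpolation=cv2.INTER_CUBIC)
b=cv2.resize(t[160:275,280:355],None,fx=5,fy=5,interpolation=cv2.INTER_CUBIC)
cv2.imwrite('pics/crop0.png',np.hstack([a,b]))
# hammer: dark on blue inside folder
hsv=cv2.cvtColor(t,cv2.COLOR_BGR2HSV)
m=((hsv[...,2]<60)&(hsv[...,1]<180)).astype(np.uint8)
for n,(x0,x1,y0,y1) in {'hammer':(300,340,205,278)}.items():
    ys,xs=np.nonzero(m[y0:y1,x0:x1]); print(n,len(xs),xs.min()+x0,xs.max()+x0,ys.min()+y0,ys.max()+y0)
# row medians of handle
for r in range(206,276,4):
    print(r,[tuple(int(k) for k in t[r,c]) for c in range(314,328,2)])
E
```

```text
hammer 154 311 331 214 270
206 [(145, 88, 58), (145, 87, 56), (146, 88, 57), (97, 82, 78), (87, 83, 83), (79, 73, 74), (143, 88, 60)]
210 [(146, 87, 56), (146, 87, 56), (145, 87, 57), (145, 87, 56), (145, 87, 56), (145, 87, 56), (144, 87, 57)]
214 [(64, 49, 43), (114, 114, 121), (111, 110, 116), (116, 103, 102), (116, 102, 99), (115, 100, 98), (114, 100, 97)]
218 [(54, 43, 40), (147, 144, 148), (146, 141, 147), (146, 143, 148), (147, 144, 148), (149, 145, 150), (154, 151, 157)]
222 [(70, 53, 49), (79, 64, 60), (80, 71, 73), (90, 85, 86), (82, 72, 75), (84, 75, 78), (87, 81, 83)]
226 [(146, 87, 55), (146, 86, 53), (138, 79, 47), (146, 144, 151), (145, 90, 64), (146, 86, 53), (145, 87, 55)]
230 [(146, 87, 54), (145, 86, 54), (137, 79, 48), (129, 121, 122), (144, 87, 62), (146, 87, 55), (145, 86, 54)]
234 [(146, 86, 54), (147, 87, 55), (67, 46, 39), (66, 55, 53), (54, 43, 40), (148, 87, 55), (146, 87, 55)]
238 [(145, 88, 55), (148, 88, 55), (68, 47, 41), (65, 54, 53), (54, 41, 40), (147, 87, 54), (145, 86, 55)]
242 [(145, 87, 54), (149, 89, 55), (61, 44, 40), (63, 53, 52), (82, 54, 44),
[... 194 characters left out ...]
, 50), (90, 58, 46), (146, 88, 55), (146, 89, 55)]
254 [(145, 88, 56), (150, 90, 57), (57, 45, 43), (60, 51, 49), (117, 71, 50), (146, 87, 54), (145, 88, 56)]
258 [(145, 87, 57), (140, 83, 54), (58, 46, 44), (61, 51, 49), (116, 71, 50), (146, 88, 57), (145, 88, 57)]
262 [(146, 88, 58), (141, 83, 54), (55, 47, 46), (59, 51, 49), (148, 89, 57), (145, 88, 57), (145, 89, 58)]
266 [(146, 89, 58), (141, 85, 56), (54, 47, 46), (58, 50, 49), (147, 89, 58), (146, 88, 58), (146, 88, 58)]
270 [(146, 90, 61), (140, 85, 56), (51, 45, 45), (52, 46, 44), (145, 87, 58), (145, 89, 59), (146, 90, 61)]
274 [(146, 89, 61), (144, 89, 60), (145, 90, 61), (146, 90, 61), (145, 90, 61), (145, 90, 61), (145, 90, 61)]
```

View pics/crop0.png

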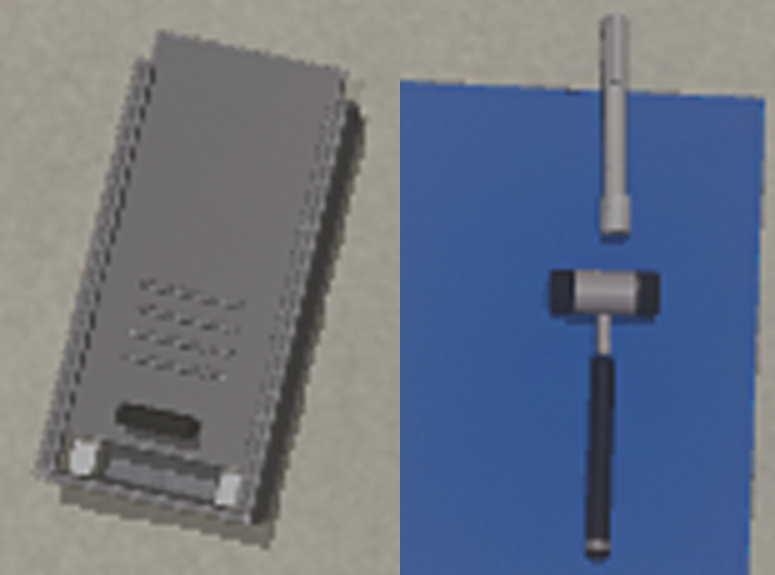

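Crop: the cover is open by a few cm with its ridge at crop (157,422). The front outer corners of the case are at crop (42,475) and (248,518), the rear ones at (140,62) and (350,103). The hammer head is at crop (604,292) and the handle end at (597,552).

```bash
python3 - <<'E'
from h import *
P=lambda x,y,z,ox=140:onz('top',ox+x/5-.4,160+y/5-.4,z)
q={k:P(*v,45) for k,v in dict(FL=(42,475),FR=(248,518),RL=(140,62),RR=(350,103)).items()}
for k in q: print(k,q[k].round(1))
n=lambda a,b:np.linalg.norm(q[a]-q[b])
print('len',n('FL','RL'),n('FR','RR'),'wid',n('FL','FR'),n('RL','RR'))
yaw=lambda a,b:np.arctan2(*(q[b]-q[a])[[1,0]])
print('yaw',yaw('FL','RL'),yaw('FR','RR'),yaw('FR','FL')-np.pi/2,yaw('RR','RL')-np.pi/2)
c=sum(q.values())/4; print('centre',c)
print('ridge top',P(157,415,61),P(118,408,61),P(198,426,61))
hd=P(604,290,18+13) ; he=P(597,552,13+5,140);
o=280-400/5
hd=P(604,290,31,o); he=P(597,545,20,o); print('head',hd,'end',he, np.linalg.norm(hd-he))
d=he-hd; print('hyaw',np.arctan2(d[1],d[0]))
hs=P(602,360,24,o);print('handle start',hs)
for nm,u,v,z in(('jar',247,184,75),('carton',248,136,55),('torchfront',323-0,206,14),('folderTL',279,176.5,5)): print(nm,onz('top',u,v,z))
# side-view predictions
cc=c.copy();cc[2]=45
for p in (q['FL'],q['FR'],q['RL'],q['RR'],P(157,415,61),hd,he): print(p.round(0),proj('side',p).round(1))
E
python3 - <<'E'
import cv2,numpy as np
s=cv2.imread('pics/side0.png')
cv2.imwrite('pics/scrop0.png',np.vstack([cv2.resize(s[125:180,210:320],None,fx=5,fy=5,interpolation=cv2.INTER_CUBIC),cv2.resize(s[225:275,225:335],None,fx=5,fy=5,interpolation=cv2.INTER_CUBIC)]))
E
```

```text
FL [420.7 272.5  45. ]
FR [399.6 153.   45. ]
RL [661.9 229.3  45. ]
RR [640.8 105.5  45. ]
len 245.02655418649434 245.82470837703426 wid 121.34582940658268 125.66081214238106
yaw -0.17700687413248 -0.1945434985499449 -0.17430639624954125 -0.16834816472530734
centre [530.75904022 190.0662317   45.        ]
ridge top [456.36171764 203.90412029  61.        ] [459.69673892 226.29308656  61.        ] [450.80634435 180.28893909  61.        ]
head [ 541.7025307 -219.2105044   31.       ] end [ 394.44307321 -218.84033976   20.        ] 147.67018941274839
hyaw 3.139078968799147
handle start [ 501.43692653 -219.36056005   24.        ]
jar [627.36554222  -6.75456453  75.        ]
carton [772.11398193  -2.54109775  55.        ]
torchfront [ 577.88506851 -227.48415365   14.        ]
folderTL [664.4842169 -94.9391516   5.       ]
[421. 272.  45.] [222.7 137.4]
[400. 153.  45.] [220.1 159.4]
[662. 229.  45.] [296.5 136.3]
[641. 105.  45.] [299.6 158.9]
[456. 204.  61.] [235.8 143.7]
[ 542. -219.   31.] [293.4 244.6]
[ 394. -219.   20.] [235.  256.8]
```

View pics/scrop0.png

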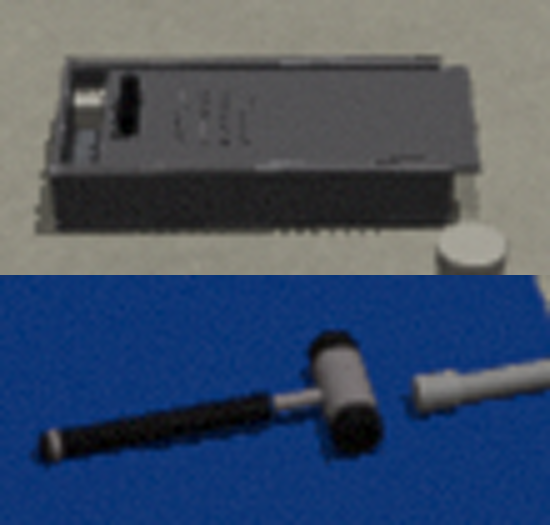

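```bash
cat >> h.py <<'E'
CASE=np.array([530.8,190.1]); CY=-0.183
def cw(x,y=0):  # case -> world
    c,s=np.cos(CY),np.sin(CY); return CASE+np.array([c*x-s*y,s*x+c*y])
def go(x,y,z,yaw):
    "shift (m) and turn in present tool axes to reach a tool-down pose"
    st=arm.get_state(); M=R.from_euler('xyz',st['eef_rot']); T=R.from_euler('xyz',[np.pi,0,yaw])
    d=M.inv().apply(np.array([x,y,z])-st['ee_pos'])/1000; r=(M.inv()*T).as_rotvec()
    print('t',round(st['time'],2),'pos',st['ee_pos'].round(1),'yaw',st['eef_rot'].round(3),'F',st['ft_force'].round(1),'w',round(st['grip_width'],3))
    print('shift',d.round(4).tolist(),'turn',r.round(3).tolist())
E
python3 -c "
from h import *
print(cw(-76.5)); go(*cw(-76.5),150,1.388)"
```

```text
[455.57738342 204.02149252]
t 0.1 pos [173.1 626.1 230.7] yaw [-3.14  -0.     2.872] F [-0.1  0.5 -0.2] w 1.001
shift [-0.3848, -0.3315, 0.0811] turn [-0.001, 0.001, 1.484]
```

Request:
drive_tool --rows '[[[-0.385,-0.3315,0.08],[0,0,1.484],-0.3],[[-0.385,-0.3315,0.08],[0,0,1.484],-0.3],[[-0.385,-0.3315,0.08],[0,0,1.484],-0.3],[[-0.385,-0.3315,0.08],[0,0,1.484],-0.3],[[-0.385,-0.3315,0.08],[0,0,1.484],-0.3],[[-0.385,-0.3315,0.08],[0,0,1.484],-0.3],[[-0.385,-0.3315,0.08],[0,0,1.484],-0.3],[[-0.385,-0.3315,0.08],[0,0,1.484],-0.3]]' --grip_force 25

```text
time: 1.1
ee_pos: [448.6, 214.2, 153.1]
eef_rot: [-3.142, 0.001, 1.382]
ft_force: [0.0, 1.6, -0.6]
grip_width: 0.354
```

```bash
python3 -c "
from h import *
go(*cw(-76.5),47,1.388)"
```

```text
t 1.1 pos [448.6 214.2 153.1] yaw [-3.142e+00  1.000e-03  1.382e+00] F [ 0.   1.6 -0.6] w 0.354
shift [-0.0086, 0.0088, 0.1061] turn [-0.0, 0.001, -0.006]
```

Settle above first, then descend.

Request:
drive_tool --rows '[[[-0.0086,0.0088,0.03],[0,0,-0.006],-0.3],[[-0.0086,0.0088,0.05],[0,0,-0.006],-0.3],[[-0.0086,0.0088,0.075],[0,0,-0.006],-0.3],[[-0.0086,0.0088,0.09],[0,0,-0.006],-0.3],[[-0.0086,0.0088,0.1],[0,0,-0.006],-0.3],[[-0.0086,0.0088,0.106],[0,0,-0.006],-0.3],[[-0.0086,0.0088,0.106],[0,0,-0.006],-0.3]]'

```text
time: 1.98
ee_pos: [455.6, 204.1, 47.1]
eef_rot: [-3.142, 0.001, 1.388]
ft_force: [-0.5, 0.4, -0.8]
grip_width: 0.349
```

Run:
```python
from h import *
go(*cw(-76.5),47,1.388)
a=grab('top');b=grab('side')
cv2.imwrite('pics/grip.png',np.hstack([cv2.resize(a[160:280,140:220],(400,600)),cv2.resize(b[95:185,205:265],(400,600))]))
```

```text
t 1.98 pos [455.6 204.1  47.1] yaw [-3.142e+00  1.000e-03  1.388e+00] F [-0.5  0.4 -0.8] w 0.349
shift [-0.0001, -0.0001, 0.0001] turn [-0.0, 0.001, 0.0]
```

View pics/grip.png

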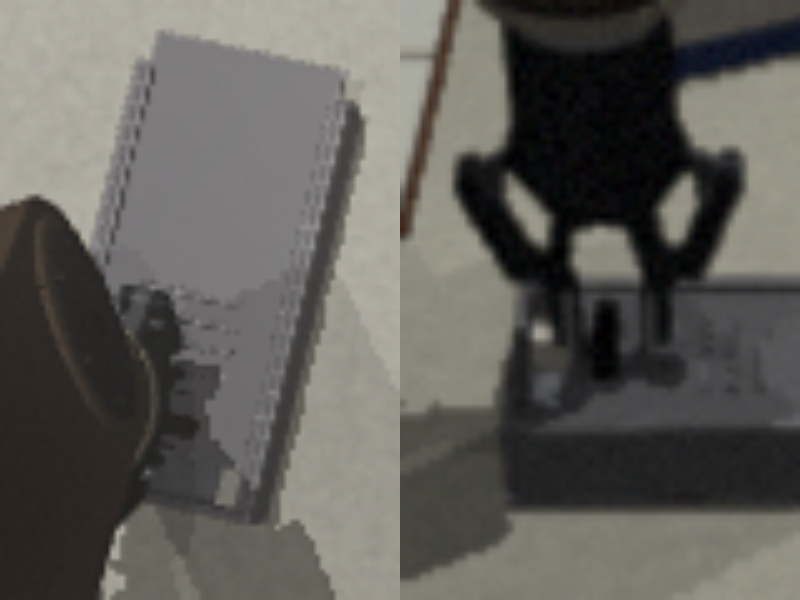

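The side crop shows the fingers at (560,300) and (660,310), straddling the ridge at (605,340). Close, then pull along tool +y.

Request:
drive_tool --rows '[[[0,0,0],[0,0,0],-1],[[0,0,0],[0,0,0],-1],[[0,0,0],[0,0,0],-1],[[0,0,0],[0,0,0],-1],[[0,0.02,0],[0,0,0],-1],[[0,0.04,0],[0,0,0],-1],[[0,0.06,0],[0,0,0],-1],[[0,0.08,0],[0,0,0],-1]]'

```text
time: 3.08
ee_pos: [534.9, 189.3, 48.0]
eef_rot: [3.141, 0.001, 1.388]
ft_force: [-3.1, -0.8, 6.2]
grip_width: 0.132
```

Request:
drive_tool --rows '[[[0,0.02,0],[0,0,0],-1],[[0,0.04,0],[0,0,0],-1],[[0,0.06,0],[0,0,0],-1],[[0,0.072,0],[0,0,0],-1],[[0,0.077,0],[0,0,0],-1],[[0,0.077,0],[0,0,0],-1]]'

```text
time: 3.82
ee_pos: [610.9, 175.1, 48.1]
eef_rot: [3.141, 0.001, 1.388]
ft_force: [1.0, -5.5, 0.1]
grip_width: 0.13
```

Run:
```python
from h import *
go(*cw(94),47,1.388)
```

```text
t 3.83 pos [610.9 175.1  48.1] yaw [3.141e+00 1.000e-03 1.388e+00] F [ 1.  -5.5  0.1] w 0.13
shift [0.0002, 0.0125, 0.0011] turn [0.001, 0.001, 0.0]
```

Request:
drive_tool --rows '[[[0,0.005,0],[0,0,0],-1],[[0,0.009,0],[0,0,0],-1],[[0,0.011,0],[0,0,0],-1],[[0,0.013,0],[0,0,0],-1],[[0,0.014,0],[0,0,0],-1]]'

```text
time: 4.45
ee_pos: [621.5, 172.9, 47.9]
eef_rot: [-3.137, 0.002, 1.388]
ft_force: [-23.1, 4.9, 18.0]
grip_width: 0.131
```

Request:
drive_tool --rows '[[[0,0.002,0],[0,0,0],-1],[[0,0.003,0],[0,0,0],-1]]'

```text
time: 4.7
ee_pos: [621.5, 172.9, 47.9]
eef_rot: [-3.132, 0.003, 1.388]
ft_force: [-23.4, 5.9, 19.4]
grip_width: 0.127
```

The cover is at its stop at TCP (621.5,172.9), within 2 mm of the prediction. Release and lift.

Request:
drive_tool --rows '[[[0,-0.002,0],[0,0,0],-0.3],[[0,-0.002,0],[0,0,0],-0.3],[[0,-0.002,0],[0,0,0],-0.3],[[0,-0.002,-0.04],[0,0,0],-0.3],[[0,-0.002,-0.09],[0,0,0],-0.3],[[0,-0.002,-0.14],[0,0,0],-0.3],[[0,-0.002,-0.16],[0,0,0],-0.3]]'

```text
time: 5.58
ee_pos: [622.8, 173.7, 211.3]
eef_rot: [-3.136, 0.001, 1.388]
ft_force: [0.0, 0.2, -0.3]
grip_width: 0.345
```

```bash
python3 -c "
from h import *
go(486,-219.5,200,0)"
```

```text
t 5.58 pos [622.8 173.7 211.3] yaw [-3.136e+00  1.000e-03  1.388e+00] F [ 0.   0.2 -0.3] w 0.345
shift [-0.4115, -0.0628, 0.0121] turn [-0.004, 0.005, 1.388]
```

Request:
drive_tool --rows '[[[-0.4115,-0.063,0.012],[-0.004,0.005,1.388],-0.2],[[-0.4115,-0.063,0.012],[-0.004,0.005,1.388],-0.2],[[-0.4115,-0.063,0.012],[-0.004,0.005,1.388],-0.2],[[-0.4115,-0.063,0.012],[-0.004,0.005,1.388],-0.2],[[-0.4115,-0.063,0.012],[-0.004,0.005,1.388],-0.2],[[-0.4115,-0.063,0.012],[-0.004,0.005,1.388],-0.2],[[-0.4115,-0.063,0.012],[-0.004,0.005,1.388],-0.2],[[-0.4115,-0.063,0.012],[-0.004,0.005,1.388],-0.2]]'

```text
time: 6.58
ee_pos: [485.1, -222.3, 200.2]
eef_rot: [3.141, -0.001, -0.008]
ft_force: [-0.4, 0.9, -0.4]
grip_width: 0.399
```

Run:
```python
from h import *
go(486,-219.5,80,0)
a=grab('top','top1');b=grab('side','side1')
cv2.imwrite('pics/open.png',cv2.resize(a[100:275,140:230],None,fx=3.4,fy=3.4,interpolation=cv2.INTER_CUBIC))
```

```text
t 6.58 pos [ 485.1 -222.3  200.2] yaw [ 3.141e+00 -1.000e-03 -8.000e-03] F [-0.4  0.9 -0.4] w 0.399
shift [0.0008, -0.0029, 0.1202] turn [0.001, -0.001, -0.008]
```

View pics/open.png

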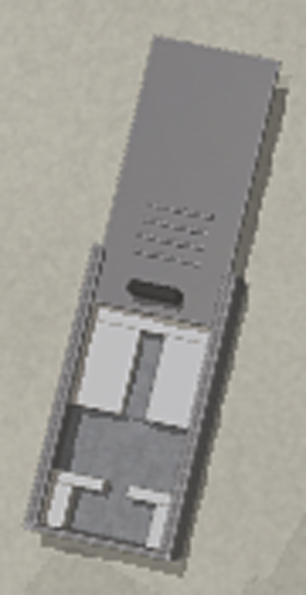

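The crop shows the cover fully back with its ridge at (155,292), the tray open, the channel at (145,375) and the rib slot at (117,492). I refine the case pose from the white tray corners at z 26.

Run:
```python
from h import *
t=cv2.imread('pics/top1.png'); g=t.min(2)
k=6; x0,y0=140,180
G=cv2.resize(g[y0:275,x0:215],None,fx=k,fy=k,interpolation=cv2.INTER_CUBIC)
m=(G>142).astype(np.uint8)
cs,_=cv2.findContours(m,cv2.RETR_EXTERNAL,cv2.CHAIN_APPROX_NONE)
px=lambda p:(x0+(p[0]+.5)/k-.5,y0+(p[1]+.5)/k-.5)
for c in sorted(cs,key=cv2.contourArea)[::-1][:6]:
    if cv2.contourArea(c)<200: continue
    ap=cv2.approxPolyDP(c,7,True)[:,0]
    print(cv2.contourArea(c))
    for p in ap:
        w=onz('top',*px(p),26)[:2]; d=w-CASE; cc,s=np.cos(CY),np.sin(CY)
        print('  px',np.round(px(p),1),'world',w.round(1),'case',np.round([cc*d[0]+s*d[1],-s*d[0]+cc*d[1]],1))
```

```text
103192.5
  px [139.6 179.6] world [640.7 316.8] case [ 85.  144.6]
  px [139.6 274.4] world [362.9 299.7] case [-185.    77.2]
  px [214.4 274.4] world [369.2  82.7] case [-139.3 -135. ]
  px [214.4 179.6] world [646.4  94.9] case [131.  -72.6]
  px [211.8 179.6] world [646.2 102.8] case [129.4 -64.9]
  px [212.6 190.9] world [612.5  98.8] case [ 96.9 -74.9]
  px [193.1 269.6] world [381.3 145.1] case [-138.9  -71.4]
  px [151.9 260.6] world [403.7 266.2] case [-138.8   51.7]
  px [151.4 256.8] world [414.7 268.3] case [-128.4   55.8]
  px [146.8 253.1] world [424.9 282.6] case [-120.9   71.7]
  px [164.8 179.6] world [642.6 242.1] case [100.5  71.4]
28461.5
  px [168.9 190.1] world [611.6 228. ] case [72.5 51.9]
  px [162.1 217.9] world [528.7 243.6] case [-11.8  52.2]
  px [174.6 220.9] world [520.9 206.3] case [-12.7  14.2]
  px [180.6 196.8] world [592.7 192.4] case [60.4 13.5]
  px [187.4 197.4] world [591.2 172.1] case [62.7 -6.7]
  px [182.4 222.4] world [517.1 183.1] case [-12.2  -9.4]
  px [195.8 224.9] world [510.9 143.6] case [-11.1 -49.3]
  px [201.6 197.2] world [592.8 1
[... 220 characters left out ...]
254.1] world [422.6 261. ] case [-119.3   50. ]
  px [158.2 252.9] world [426.4 249. ] case [-113.4   38.9]
  px [160.8 242.1] world [458.  243.5] case [-81.3  39.3]
  px [169.2 243.6] world [454.3 218.4] case [-80.4  13.9]
3600.5
  px [177.6 242.2] world [458.9 194.3] case [-71.5  -9. ]
  px [176.8 245.4] world [449.6 196.2] case [-81.   -8.8]
  px [185.8 247.9] world [443.1 169.6] case [-82.5 -36.2]
  px [182.4 258.8] world [411.5 177.7] case [-115.   -33.9]
  px [183.1 260.4] world [406.8 175.5] case [-119.3  -36.9]
  px [186.6 260.8] world [406.1 165.3] case [-118.1  -47.1]
  px [190.2 246.2] world [448.3 156.7] case [-75.1 -47.9]
  px [188.8 244.2] world [454.  161.3] case [-70.3 -42.3]
```

Request:
drive_tool --rows '[[[0.001,-0.003,0.03],[0,0,-0.008],-0.2],[[0.001,-0.003,0.07],[0,0,-0.008],-0.2],[[0.001,-0.003,0.1],[0,0,-0.008],-0.2],[[0.001,-0.003,0.12],[0,0,-0.008],-0.2],[[0.001,-0.003,0.12],[0,0,-0.008],-0.2]]'

```text
time: 7.3
ee_pos: [486.3, -216.5, 79.1]
eef_rot: [-3.141, 0.001, 0.007]
ft_force: [-0.0, 0.1, 0.8]
grip_width: 0.397
```

Run:
```python
from h import *
go(486,-219.5,7,0)
a=grab('top');b=grab('side','side2')
cv2.imwrite('pics/ham.png',np.hstack([cv2.resize(a[190:290,285:355],(420,600)),cv2.resize(b[200:275,225:270],(360,600))]))
```

```text
t 7.3 pos [ 486.3 -216.5   79.1] yaw [-3.141e+00  1.000e-03  7.000e-03] F [-0.   0.1  0.8] w 0.397
shift [-0.0002, 0.003, 0.0721] turn [-0.001, 0.001, 0.007]
```

View pics/ham.png

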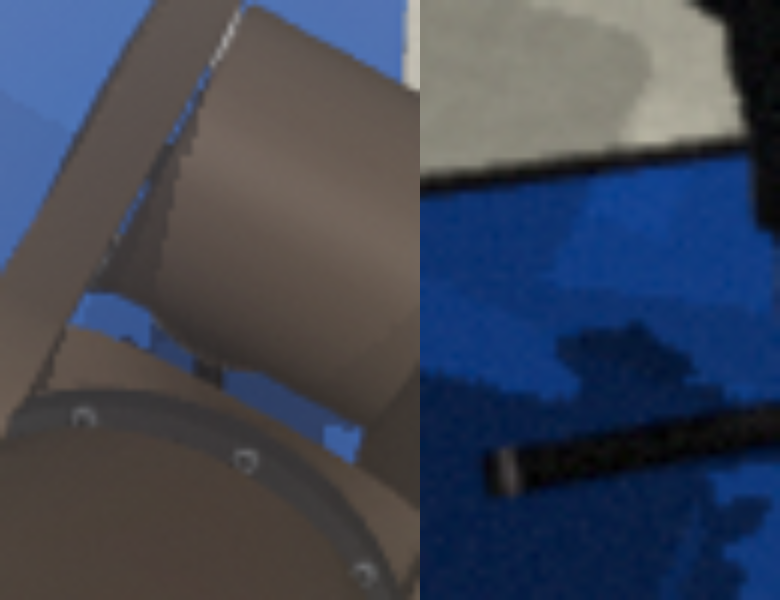

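Tray corners agree with the drawing in x and yaw, and show the case 2 mm further toward +y, so I take its centre as (530.5,192.2). The last picture shows only the arm over the hammer and the handle end, with nothing in the way. Descend and grasp.

Request:
drive_tool --rows '[[[0,0.003,0.025],[0,0,0.007],-0.2],[[0,0.003,0.045],[0,0,0.007],-0.2],[[0,0.003,0.06],[0,0,0.007],-0.2],[[0,0.003,0.068],[0,0,0.007],-0.2],[[0,0.003,0.0715],[0,0,0.007],-0.2],[[0,0.003,0.0715],[0,0,0.007],-0.2],[[0,0.003,0.0715],[0,0,0.007],-0.2]]'

```text
time: 8.28
ee_pos: [487.6, -220.4, 9.6]
eef_rot: [3.141, -0.002, -0.001]
ft_force: [0.4, -0.6, 0.3]
grip_width: 0.398
```

Request:
drive_tool --rows '[[[0,0,0],[0,0,0],-1],[[0,0,0],[0,0,0],-1],[[0,0,0],[0,0,0],-1],[[0,0,0],[0,0,0],-1],[[0,0,0],[0,0,0],-1]]' --grip_force 50

```text
time: 8.9
ee_pos: [487.9, -220.5, 10.1]
eef_rot: [3.141, -0.002, -0.0]
ft_force: [-1.3, 0.6, 6.6]
grip_width: 0.141
```

Request:
drive_tool --rows '[[[0,0,-0.01],[0,0,0],-1],[[0,0,-0.03],[0,0,0],-1],[[0,0,-0.07],[0,0,0],-1],[[0,0,-0.11],[0,0,0],-1],[[0,0,-0.15],[0,0,0],-1],[[0,0,-0.15],[0,0,0],-1]]'

```text
time: 9.65
ee_pos: [489.1, -221.2, 163.5]
eef_rot: [3.138, -0.007, -0.0]
ft_force: [0.1, 0.0, -1.1]
grip_width: 0.137
```

```bash
sed -i 's/CASE=.*;/CASE=np.array([530.5,192.2]);/' h.py
python3 - <<'E'
from h import *
print(cw(-42)); go(*cw(-42),150,2.958)
grab('top','top3');b=grab('side','side3')
cv2.imwrite('pics/held.png',b[120:300,180:400].repeat(3,0).repeat(3,1))
E
```

```text
[489.20130854 199.84317237]
t 9.65 pos [ 489.1 -221.2  163.5] yaw [ 3.138 -0.007 -0.   ] F [ 0.1  0.  -1.1] w 0.137
shift [-0.0002, -0.421, 0.012] turn [0.011, 0.004, -2.958]
```

View pics/held.png

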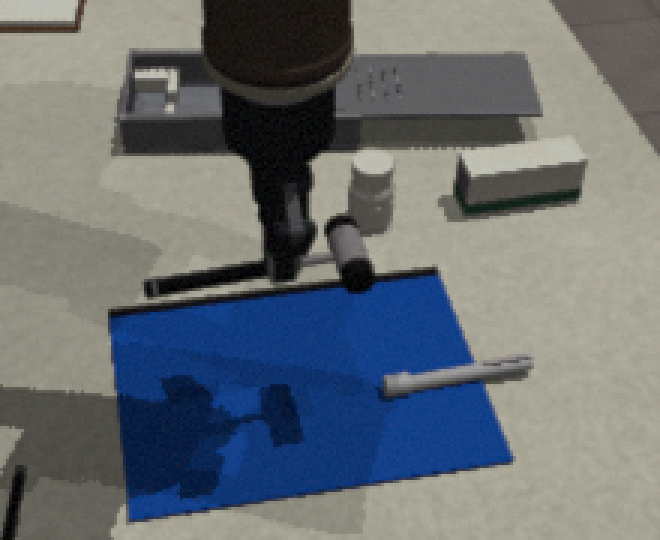

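Held picture: the hammer is gripped near its balance point, with its head at full pixel (296.7,204.3) and the handle end at (231,216). I check the head offset from the TCP by casting rays onto the plane y = -221.

Run:
```python
from h import *
for n,u,v in (('head',296.7,204.3),('neckstart',270.,208.5),('end',229.5,216.3)):
    o,d=ray('side',u,v); k=(-221-o[1])/d[1]; print(n,(o+k*d).round(1))
t=cv2.imread('pics/top3.png')[150:290,260:380]
cv2.imwrite('pics/t3.png',cv2.resize(t,None,fx=4,fy=4))
```

```text
head [ 544.4 -221.   170. ]
neckstart [ 483.2 -221.   169. ]
end [ 392.3 -221.   163.1]
```

Request:
drive_tool --rows '[[[0,-0.02,0],[0,0,-0.14],-1],[[0,-0.05,0],[0,0,-0.32],-1],[[0,-0.08,0],[0,0,-0.5],-1],[[0,-0.11,0],[0,0,-0.68],-1],[[0,-0.14,0],[0,0,-0.86],-1],[[0,-0.17,0],[0,0,-1.04],-1],[[0,-0.2,0],[0,0,-1.22],-1],[[0,-0.22,0],[0,0,-1.38],-1]]' --grip_force 70

```text
time: 10.75
ee_pos: [486.4, 0.9, 158.9]
eef_rot: [3.141, 0.001, 1.386]
ft_force: [-0.1, -0.4, -1.5]
grip_width: 0.133
```

```bash
python3 -c "
from h import *
go(*cw(-42),150,2.958)"
```

```text
t 10.75 pos [486.4   0.9 158.9] yaw [3.141e+00 1.000e-03 1.386e+00] F [-0.1 -0.4 -1.5] w 0.133
shift [0.196, -0.0339, 0.0087] turn [-0.0, 0.001, -1.572]
```

Request:
drive_tool --rows '[[[0.025,-0.004,0.001],[0,0,-0.18],-1],[[0.05,-0.009,0.002],[0,0,-0.36],-1],[[0.075,-0.013,0.003],[0,0,-0.54],-1],[[0.1,-0.017,0.004],[0,0,-0.72],-1],[[0.125,-0.022,0.005],[0,0,-0.9],-1],[[0.15,-0.026,0.006],[0,0,-1.08],-1],[[0.175,-0.03,0.007],[0,0,-1.26],-1],[[0.196,-0.034,0.009],[0,0,-1.42],-1]]'

```text
time: 11.75
ee_pos: [488.2, 200.5, 148.3]
eef_rot: [-3.139, -0.001, 2.812]
ft_force: [0.4, 1.0, -0.7]
grip_width: 0.129
```

```bash
python3 -c "
from h import *
go(*cw(-42),70,2.958)"
```

```text
t 11.75 pos [488.2 200.5 148.3] yaw [-3.139e+00 -1.000e-03  2.812e+00] F [ 0.4  1.  -0.7] w 0.129
shift [-0.0012, -0.0001, 0.0783] turn [-0.002, -0.001, -0.146]
```

Request:
drive_tool --rows '[[[-0.0012,0,0.01],[-0.002,-0.001,-0.146],-1],[[-0.0012,0,0.03],[-0.002,-0.001,-0.146],-1],[[-0.0012,0,0.05],[-0.002,-0.001,-0.146],-1],[[-0.0012,0,0.07],[-0.002,-0.001,-0.146],-1],[[-0.0012,0,0.078],[-0.002,-0.001,-0.146],-1],[[-0.0012,0,0.078],[-0.002,-0.001,-0.146],-1]]'

```text
time: 12.5
ee_pos: [488.5, 199.7, 69.5]
eef_rot: [-3.14, -0.002, 2.958]
ft_force: [1.1, 0.3, -0.3]
grip_width: 0.123
```

Run:
```python
from h import *
go(*cw(-42),14,2.958)
a=grab('top','top4');b=grab('side','side4')
cv2.imwrite('pics/over.png',np.hstack([cv2.resize(a[170:275,140:215],(430,600),interpolation=cv2.INTER_CUBIC),cv2.resize(b[110:185,210:256],(368,600),interpolation=cv2.INTER_CUBIC)]))
```

```text
t 12.5 pos [488.5 199.7  69.5] yaw [-3.140e+00 -2.000e-03  2.958e+00] F [ 1.1  0.3 -0.3] w 0.123
shift [-0.0007, 0.0003, 0.0555] turn [-0.001, -0.002, -0.0]
```

View pics/over.png

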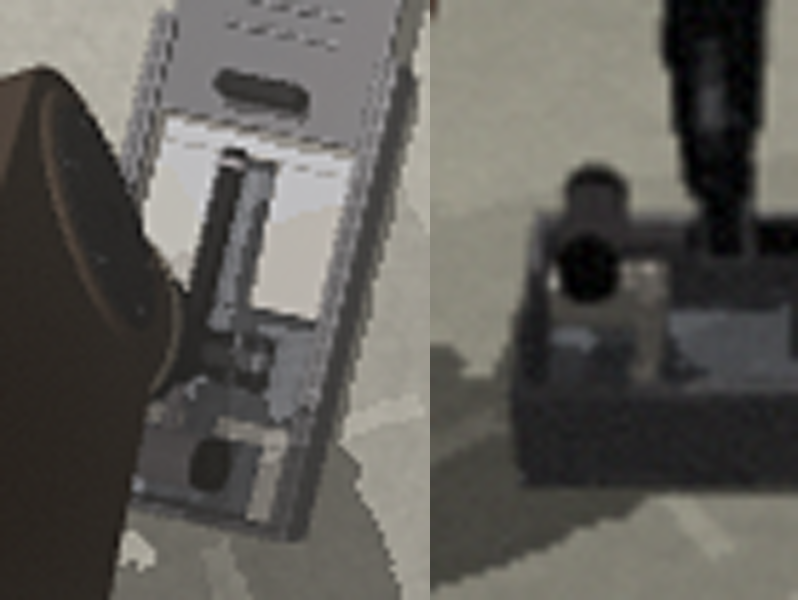

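Picture: the handle end is at top pixel (180.6,197.1), lined up with the channel direction and shifted only by parallax. The head's right end is at (176.6,251.4), over the well. Numeric check:

```bash
cat >> h.py <<'E'
def wc(w):
    d=np.asarray(w)[:2]-CASE; c,s=np.cos(CY),np.sin(CY); return np.array([c*d[0]+s*d[1],-s*d[0]+c*d[1]])
E
python3 - <<'E'
from h import *
for n,u,v,z in(('end (56,0)',180.6,196.5,71),('mid handle',140+210/5.733,170+260/5.714,73),('head right cap (-99,-32)',176.6,251.4,77)): print(n,wc(onz('top',u-.4,v-.4,z)).round(1))
print(wc(arm.get_state()['ee_pos']))
E
```

```text
end (56,0) [58.8  0.6]
mid handle [ 3.6 -1.5]
head right cap (-99,-32) [-94.3 -26.1]
[-41.93123605   0.14320456]
```

Request:
drive_tool --rows '[[[0.001,0,0.015],[0,0,0],-1],[[0.001,0,0.03],[0,0,0],-1],[[0.001,0,0.038],[0,0,0],-1],[[0.001,0,0.044],[0,0,0],-1],[[0.001,0,0.048],[0,0,0],-1],[[0.001,0,0.05],[0,0,0],-1],[[0.001,0,0.05],[0,0,0],-1]]'

```text
time: 13.48
ee_pos: [488.4, 200.2, 20.6]
eef_rot: [-3.141, -0.0, 2.958]
ft_force: [0.2, -0.0, -1.3]
grip_width: 0.127
```

Request:
drive_tool --rows '[[[0,0,0.001],[0,0,0],-1],[[0,0,0.002],[0,0,0],-1],[[0,0,0.003],[0,0,0],-1],[[0,0,0.003],[0,0,0],-1]]'

```text
time: 13.98
ee_pos: [488.4, 200.2, 17.5]
eef_rot: [-3.141, -0.0, 2.958]
ft_force: [0.1, -0.1, -1.5]
grip_width: 0.129
```

Request:
drive_tool --rows '[[[0,0,0.001],[0,0,0],-1],[[0,0,0.002],[0,0,0],-1],[[0,0,0.002],[0,0,0],-1]]'

```text
time: 14.35
ee_pos: [488.3, 200.2, 15.5]
eef_rot: [-3.141, -0.0, 2.958]
ft_force: [-1.2, 0.9, -0.3]
grip_width: 0.126
```

Request:
drive_tool --rows '[[[0,0,0.001],[0,0,0],-1],[[0,0,0.0015],[0,0,0],-1],[[0,0,0.002],[0,0,0],-1],[[0,0,0.002],[0,0,0],-1]]'

```text
time: 14.85
ee_pos: [488.2, 200.2, 13.5]
eef_rot: [-3.141, -0.0, 2.958]
ft_force: [-2.5, 1.1, 2.3]
grip_width: 0.128
```

Request:
drive_tool --rows '[[[0,0,0.001],[0,0,0],-1],[[0,0,0.001],[0,0,0],-1]]'

```text
time: 15.1
ee_pos: [488.3, 200.2, 13.2]
eef_rot: [-3.141, 0.0, 2.958]
ft_force: [-6.6, 0.3, 21.3]
grip_width: 0.128
```

Request:
drive_tool --rows '[[[0,0,0],[0,0,0],-0.5],[[0,0,0],[0,0,0],-0.5],[[0,0,0],[0,0,0],-0.5],[[0,0,-0.02],[0,0,0],-0.5],[[0,0,-0.05],[0,0,0],-0.5],[[0,0,-0.1],[0,0,0],-0.5],[[0,0,-0.15],[0,0,0],-0.5],[[0,0,-0.18],[0,0,0],-0.5]]' --grip_force 25

```text
time: 16.1
ee_pos: [488.9, 200.4, 195.6]
eef_rot: [3.141, 0.002, 2.958]
ft_force: [1.1, -0.6, 0.3]
grip_width: 0.251
```

```bash
python3 -c "
from h import *
go(*cw(40),200,1.388)"
```

```text
t 16.1 pos [488.9 200.4 195.6] yaw [3.141e+00 2.000e-03 2.958e+00] F [ 1.1 -0.6  0.3] w 0.251
shift [-0.0824, -0.0004, -0.0042] turn [0.002, 0.001, 1.57]
```

Request:
drive_tool --rows '[[[-0.13,0,-0.004],[0,0,1.57],-0.3],[[-0.13,0,-0.004],[0,0,1.57],-0.3],[[-0.13,0,-0.004],[0,0,1.57],-0.3],[[-0.13,0,-0.004],[0,0,1.57],-0.3],[[-0.13,0,-0.004],[0,0,1.57],-0.3],[[-0.13,0,-0.004],[0,0,1.57],-0.3],[[-0.13,0,-0.004],[0,0,1.57],-0.3],[[-0.13,0,-0.004],[0,0,1.57],-0.3]]'

```text
time: 17.1
ee_pos: [616.5, 176.6, 199.5]
eef_rot: [3.14, -0.001, 1.451]
ft_force: [-0.4, -1.0, 0.2]
grip_width: 0.35
```

Run:
```python
from h import *
go(*cw(93),50,1.388)
a=grab('top','top5');b=grab('side','side5')
cv2.imwrite('pics/seat.png',np.hstack([cv2.resize(a[170:275,140:215],(430,600),interpolation=cv2.INTER_CUBIC),cv2.resize(b[120:180,210:256],(368,480),interpolation=cv2.INTER_CUBIC).copy() if 0 else cv2.copyMakeBorder(cv2.resize(b[120:180,210:256],(368,480),interpolation=cv2.INTER_CUBIC),0,120,0,0,cv2.BORDER_CONSTANT)]))
```

```text
t 17.1 pos [616.5 176.6 199.5] yaw [ 3.140e+00 -1.000e-03  1.451e+00] F [-0.4 -1.   0.2] w 0.35
shift [-0.0008, 0.0054, 0.1496] turn [0.002, -0.001, 0.063]
```

View pics/seat.png

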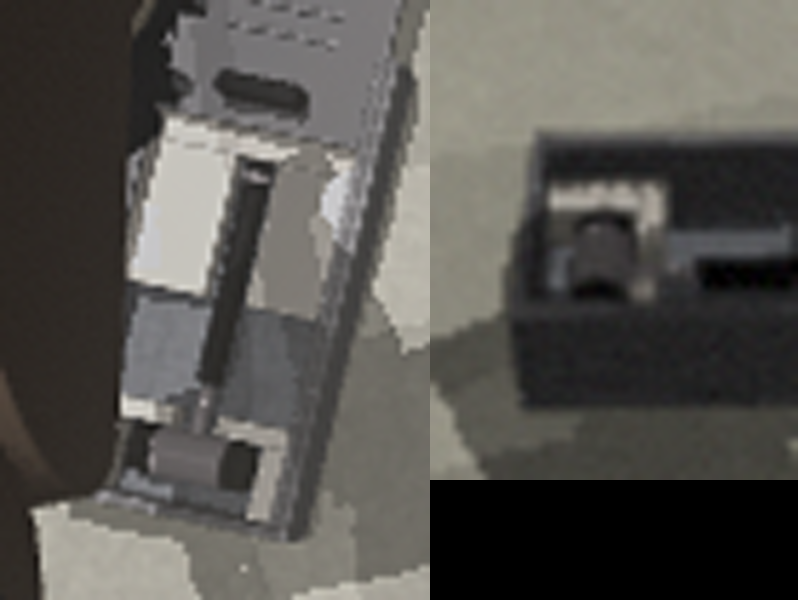

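The hammer is seated: head at crop (205,460) in the well, neck through the slot, handle in the channel up to (257,170). Now grip the ridge and shut the cover.

Request:
drive_tool --rows '[[[-0.001,0.005,0.04],[0,0,0.063],-0.3],[[-0.001,0.005,0.08],[0,0,0.063],-0.3],[[-0.001,0.005,0.12],[0,0,0.063],-0.3],[[-0.001,0.005,0.14],[0,0,0.063],-0.3],[[-0.001,0.005,0.1505],[0,0,0.063],-0.3],[[-0.001,0.005,0.1505],[0,0,0.063],-0.3]]'

```text
time: 17.95
ee_pos: [621.8, 175.1, 49.3]
eef_rot: [3.14, -0.001, 1.393]
ft_force: [0.8, 0.6, 0.8]
grip_width: 0.351
```

Request:
drive_tool --rows '[[[0,0,0],[0,0,0],-1],[[0,0,0],[0,0,0],-1],[[0,0,0],[0,0,0],-1],[[0,0,0],[0,0,0],-1],[[0,-0.02,0],[0,0,0],-1],[[0,-0.04,0],[0,0,0],-1],[[0,-0.06,0],[0,0,0],-1],[[0,-0.08,0],[0,0,0],-1]]'

```text
time: 18.95
ee_pos: [544.4, 190.0, 50.6]
eef_rot: [3.136, -0.003, 1.393]
ft_force: [4.3, 2.9, 0.8]
grip_width: 0.131
```

Request:
drive_tool --rows '[[[0,-0.02,0],[0,0,0],-1],[[0,-0.04,0],[0,0,0],-1],[[0,-0.06,0],[0,0,0],-1],[[0,-0.08,0],[0,0,0],-1]]'

```text
time: 19.45
ee_pos: [466.2, 204.7, 50.8]
eef_rot: [3.134, -0.004, 1.393]
ft_force: [3.6, 5.2, -12.0]
grip_width: 0.134
```

```bash
python3 -c "
from h import *
go(*cw(-101),50,1.388)"
```

```text
t 19.45 pos [466.2 204.7  50.8] yaw [ 3.134 -0.004  1.393] F [  3.6   5.2 -12. ] w 0.134
shift [-0.0005, -0.0355, 0.0005] turn [0.008, -0.004, 0.005]
```

Request:
drive_tool --rows '[[[0,-0.015,0],[0,0,0],-1],[[0,-0.025,0],[0,0,0],-1],[[0,-0.03,0],[0,0,0],-1],[[0,-0.033,0],[0,0,0],-1],[[0,-0.035,0],[0,0,0],-1]]'

```text
time: 20.08
ee_pos: [432.3, 211.1, 50.8]
eef_rot: [3.133, -0.005, 1.393]
ft_force: [3.3, 4.4, -8.7]
grip_width: 0.129
```

Request:
drive_tool --rows '[[[0,-0.002,0],[0,0,0],-1],[[0,-0.004,0],[0,0,0],-1],[[0,-0.004,0],[0,0,0],-1]]'

```text
time: 20.45
ee_pos: [430.0, 211.7, 50.8]
eef_rot: [3.131, -0.006, 1.393]
ft_force: [14.2, -7.1, -17.5]
grip_width: 0.129
```

Request:
drive_tool --rows '[[[0,-0.002,0],[0,0,0],-1],[[0,-0.003,0],[0,0,0],-1]]'

```text
time: 20.7
ee_pos: [429.9, 212.0, 50.9]
eef_rot: [3.127, -0.007, 1.393]
ft_force: [25.6, -19.9, -26.0]
grip_width: 0.128
```

Request:
drive_tool --rows '[[[0,0,0],[0,0,0],-0.5],[[0,0,0],[0,0,0],-0.5],[[0,0,0],[0,0,0],-0.5],[[0,0,-0.03],[0,0,0],-0.5],[[0,0,-0.08],[0,0,0],-0.5],[[0,0,-0.13],[0,0,0],-0.5],[[0,0,-0.18],[0,0,0],-0.5]]'

```text
time: 21.58
ee_pos: [426.4, 211.2, 232.7]
eef_rot: [3.127, -0.007, 1.394]
ft_force: [1.7, 0.6, 0.4]
grip_width: 0.245
```

Request:
drive_tool --rows '[[[0.2,0,-0.03],[0,0,0],-0.5],[[0.2,0,-0.03],[0,0,0],-0.5],[[0.2,0,-0.03],[0,0,0],-0.5],[[0.2,0,-0.03],[0,0,0],-0.5],[[0.2,0,-0.03],[0,0,0],-0.5],[[0.2,0,-0.03],[0,0,0],-0.5]]'

```text
time: 22.32
ee_pos: [460.6, 406.6, 263.6]
eef_rot: [3.128, -0.005, 1.393]
ft_force: [-0.5, -0.3, 0.9]
grip_width: 0.25
```

Run:
```python
from h import *
a=grab('top','top6');b=grab('side','side6')
cv2.imwrite('pics/shut.png',np.hstack([cv2.resize(a[110:275,140:265],(455,600),interpolation=cv2.INTER_CUBIC),cv2.resize(b[120:205,210:310],(340,600))]))
for n in ('top','side'):
    d=cv2.absdiff(cv2.imread(f'pics/{n}0.png'),cv2.imread(f'pics/{n}6.png')).max(2)
    for k,(u0,u1,v0,v1) in ({'jar':(236,260,174,200),'carton':(236,262,108,164),'torch':(316,332,160,210)} if n=='top' else {'jar':(292,314,168,200),'carton':(328,378,164,192),'torch':(305,360,234,254)}).items(): print(n,k,int((d[v0:v1,u0:u1]>40).sum()))
```

```text
top jar 0
top carton 0
top torch 0
side jar 3
side carton 0
side torch 0
```

View pics/shut.png

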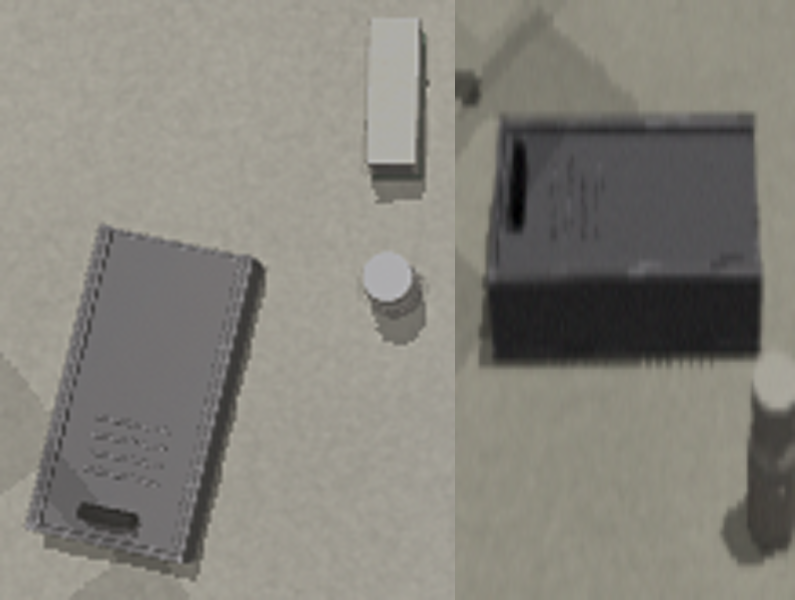

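The cover is shut with no gap at either end, and the ridge is at the front (108,517). The jar and carton have not moved. Handing in.

```bash
python3 -c "
from cell import arm
print(arm.hand_in(), arm.get_state()['time'])"
```

```text
the job is handed in; nothing more can be done
the job is handed in; nothing more can be done
```

The hammer is in its recess in the grey case with its head in the front well, and the cover is shut over it. I handed the job in after about 22 s of robot time; no verdict was reported.

**What I did:**
- I gripped the cover's ridge and pulled the cover back to its stop.
- I took the hammer by its handle at the balance point, turned it about 170° and lowered it until it touched before letting go.
- I then slid the cover forward to its shut stop.

**What the last checks showed:**
- **Cover:** the ridge moved about 195 mm between the two stops, which matches its full travel. The final picture shows the cover shut with no gap at either end.
- **Hammer:** before the cover went over it, the pictures showed the head in the well, the neck in the slot and the handle in the channel. I judged this by eye and did not measure the seated position.
- **Jar, carton and torch:** comparing first and last pictures, none of them moved. The only difference was 3 pixels at the jar in the side view.
- **Forces:** the highest wrist force I read was about 42 N, against the 120 N limit, when pushing the cover against its shut stop.

**What disagreed:** the first measurement of the case from its outer edges was about 2 mm off in y compared with the white tray inside. I used the tray's position.

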